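Open the sprung blade-frame holder and load the frame

ROBOT

A 6-joint arm with a two-finger parallel gripper is mounted at the origin on a cart in front of the work surface, level with it; the furniture and walls round the work are solid. World frame = base frame: x ahead of the robot, y to its left, z up, the work surface at z = 0. Lengths are in m, angles in degrees, forces in N, time in s.
With the tool pointing down it reaches from about 0.3 to 0.75 m from the base axis. Payload 8.5 kg.
Tool frame: the origin (TCP) lies at the very end of the fingers, on their centre line; the grasp point (between the pads) lies 19 mm behind it; z points along the fingers, y is the line along which they close (so a half turn about z gives the same grasp; the last joint's range is limited). The gripper opens to 85 mm and grips with 20 to 120 N. Pads are 22 mm wide; open, the fingers measure 114 mm over their backs; the gripper's body (76 mm by 85 mm) begins 54 mm behind the grasp point. The pads swing forward as they close: fully open they stand 13 mm farther back than shut.
Start: joints at [-89.57, 21.807, 74.336, -0, 83.858, -12.336], TCP at [0.122, -0.536, 0.231] pointing down, gripper open.
Joint ranges: [-178.18, 178.18], [-50.72, 133.34], [12.68, 142.11], [-81.47, 261.47], [9.98, 163.14], [-165.26, 165.26]. Speed limits (degrees/s): [136.94, 136.94, 180, 180, 180, 180].

INTERFACE

Orientations are given as a 3x3 rotation matrix whose columns are the frame's x, y, z axes.
In Python, from rig import observe, cams, ticket gives the robot as it stands.
- The arm moves only by the tool move_arm, never from a script. Its arguments are lists of equal length, an entry for each row: "jaw": the finger opening in cm, from 0 to 8.54; "dp": the shift along the tool's x, y, z in cm, a list of three; "turn": the turn, a rotation vector about the tool's x, y, z in rad, a list of three. In form: {"jaw": [jaw, ...], "dp": [[tx, ty, tz], ...], "turn": [[wx, wy, wz], ...]}. A call has 1 to 12 rows; each row shifts and turns the commanded pose from where the row before left it, along the tool's axes as they then stand; what a row does not reach is not made up. A row lasts 1/12 s, in which the tool goes at most 41.7 mm and 7.16 degrees, less where a joint would pass 70% of its speed; a pose out of reach is approached as far as the arm can. A call is refused whole if a number of a shift passes 4.17 or a number of a turn 0.125, either way. A call with a gripper value outside its range is refused whole. The fingers move at their own pace and stop on an object; "force" is the grip in N (left out, the last holds). Time passes only in rows, so rows that do not move let the fingers close. It gives the time, the measured TCP pose, the force, the opening and the grip force at its end, in the units of the state.
- observe(): the state, without advancing time (a new reading comes with each control period).
- cams.get_image(name): name is "scene" or "top"; returns (picture, depth): 420x560x3 uint8, red, green, blue; 420x560 float32, m along the optical axis (not along the pixel's ray), 0 where there is no reading.
- cams.calibration(name): a dict with "vertical_fov" (degrees; the focal length in pixels is half the picture's height over the tangent of half this angle, whatever the lens; pixels are square), "cx", "cy" (the principal point, pixels), "view" (4x4, takes a point from world to camera coordinates). Camera axes: x right, y up, looking along -z (the intrinsics and any distortion apply to the point x, -y, -z); pixel columns grow to the right and rows downward; lengths in m; the calibration is good to about 2 mm. A picture is of the moment at which its call begins. calibration takes no time and is no camera call.
- ticket.close_job(): hands the job in; it is judged then, once.
Trained networks look in the newest picture that a camera, given by its name, has taken for a name from the list of things; names that differ only in an ending like _2 or _b are one class to them, and where a whole thing is asked for, a point or a joint stands for the part that bears it (a point fixed in the world has none). Each returns a list of dicts, best first, with "p" (0 to 1); they miss things now and then, are a little off and sometimes report something else, mostly with a low value. They report only what shows in the picture. A call takes as long as a camera call. They do not tell look-alikes from the thing itself.
- cams.spot_in(camera, query): "box" ([centre column, centre row, width, height] as shares, 0 to 1, of the picture: columns of its width, rows of its height, round what is visible of it).
- cams.outline_of(camera, query): "mask" (420x560 bool, what is visible of it) and "box" ([centre column, centre row, width, height] as shares, 0 to 1, of the picture: columns of its width, rows of its height, round what is visible of it).
- cams.mark_of(camera, query): "location" ([column, row] as shares, 0 to 1, of the picture: columns of its width, rows of its height: a listed point, or the origin of a listed thing).
The state is a dict: "time_s": time; "q": joint angles; "qvel": joint speeds; "joint_efforts": joint torques, N m; "position": TCP position; "tool_rot": TCP orientation; "ft_force": force on the tool from outside, world axes, zero at the start; "wrist_torque": the same for the moment, N m; "grip_width": finger opening in m; "gripper_force": force on a finger pad.
Only numpy, scipy, OpenCV 4.12 (cv2) and the standard library are available. Lean on these libraries where they do the work, as an engineer would, in place of code of your own. Each camera call takes 0.05 s, during which the arm holds its last target. There are 200 camera calls.

TASK

Get the blade-frame holder loaded: push its sprung jaw back and let it go, so that it comes to rest on the stop pin in its latched loading position. Then slide the blade frame that lies at the holder's open end across the worktop with the fingertips into the holder, fully home against the end wall. Only push: do not lift the frame, and leave the potato, the shaker and the tub where they are.

Things in the scene. Friction and masses are not known exactly. Their poses are not given: they have to be found in the camera images.
- holder: C-shaped aluminium blade-frame holder fixed on the worktop. Origin on the worktop at the middle of the nest: where the frame's centre belongs. x: the way the jaw is pushed open. y: the way the frame is slid in, from the open end to the end wall. No floor: the frame slides on the worktop. Two 38 mm high spring housings at x = 96 to 146 mm, joined by a plate with its top at 44 mm.
- end_wall (a point): Middle of the inner face of the holder's end wall, at the worktop, 51.5 mm from the holder's origin along its y. The wall is 20 mm high, 14 mm thick; the loaded frame lies against it.
- mouth (a point): Middle of the holder's open end, on the worktop, 79 mm from its origin along -y. The near cheek (20 mm high, 14 mm thick) has its inner face at holder x = -57 mm from the end wall to y = -45 mm, then a lip flares outwards to y = -79 mm.
- jaw (a joint): Slide of the sprung steel jaw along holder +x, m: 0 closed (as found; face at holder x = 23 mm, opening 80 mm, too small for the frame), 0.034 latched on the stop pin (opening 114 mm), 0.054 hard end stop. A spring returns it: 4.5 N at 0, 10 N at 0.054, a little more while the pin is lifted. Past about 0.036 the pin drops; released then, it returns to 0.034 and stays. Released earlier, it closes.
- jaw_tab (a point): Centre of the near (-x) face of the jaw's upright push tab, 45 mm above the worktop; moves with the jaw. Tab: 50 mm wide (y), 8 mm thick, top at 60 mm, face flush with the jaw's face; push it along holder +x. The space before it, above the nest, is free. The jaw below is 2 to 26 mm above the worktop, 92 mm wide, with a flared lip at its -y end to y = -77 mm.
- stop_pin (a joint): Lift of the spring-loaded stop pin in m: 0 down, about 0.010 when the wedge lifts it. Down at 0 both before the jaw is pushed and when the jaw is latched.
- pin_knob (a point): Top of the stop pin's black knob (18 mm wide, 65 mm above the worktop with the pin down, 112 mm from the holder's origin along its x). Need not be touched.
- frame: Loose square metal blade frame with the wide grid, 103 x 103 x 13 mm, about 0.13 to 0.27 kg, lying flat on the worktop off the holder's open end, nearly square to the holder (within 0.1 rad) and in line with it (within 5 mm). Origin at the centre of its underside; x and y along its sides. The other blade frames, farther to the left, are not part of the job.
- potato: Single potato, 48 x 69 x 39 mm, lying on the worktop to the right, beside the roll of tape (not those on the board). Origin under its centre. Leave it.
- shaker: Salt shaker, 44 mm across, 90 mm tall, standing alone to the right and behind, the nearest upright thing to the holder on that side. Origin under its centre. Leave it.
- yeast_tub: White tub, 72 mm across, 71 mm tall, standing to the left in front. Origin under its centre. Leave it.
There are look-alikes about, which are no part of the job. What is shaped like the frame but orange is not meant.

How it is judged:
By the outcome, as a careful person would: the job done as asked, in the order asked, and still so for the second after the job is handed in, with the robot touching nothing.
It also fails if it takes over 54 s, if anything falls off the work surface, if the arm or the gripper's body presses on something with over 40 N, if the wrist force passes 120 N, or if a joint passes its speed limit or range.

## Working session

There is one attempt and no reset: what is moved stays moved. The work goes in short steps, Python scripts to look and compute and a tool call to move; the robot and the scene stay as the last step left them, time stands still between calls to the robot, and variables do not carry over. Pictures are saved under pics/ and viewed, at most 10 in all, crops included, and the job is handed in when it is done.

Besides the shell and the picture viewer there is one more tool, called after "Emit:" by a JSON object that holds its "method" and its "body", one argument or row to a line. move_arm: Moves the arm, as the interface text tells. Its arguments: {"type":"object","properties":{"jaw":{"type":"array","items":{"type":"number"}},"dp":{"type":"array","items":{"type":"array","items":{"type":"number"}}},"turn":{"type":"array","items":{"type":"array","items":{"type":"number"}}},"force":{"type":"number"}},"required":["jaw","dp","turn"]}

```bash
mkdir -p pics; ls
cat > h.py <<'E'
import numpy as np, cv2
from rig import observe, cams, ticket
def K(n):
    c=cams.calibration(n); f=210/np.tan(np.radians(c["vertical_fov"])/2); return c,f
def ray(n,u,v,z=0.0):
    c,f=K(n); V=np.array(c["view"]); R=V[:3,:3]; o=-R.T@V[:3,3]
    d=R.T@np.array([(u-c["cx"])/f,-(v-c["cy"])/f,-1.0]); return o+d*(z-o[2])/d[2]
def proj(n,p):
    c,f=K(n); V=np.array(c["view"]); q=V[:3,:3]@p+V[:3,3]; return np.array([c["cx"]-f*q[0]/q[2], c["cy"]+f*q[1]/q[2]])
def cloud(n,D):
    c,f=K(n); V=np.array(c["view"]); R=V[:3,:3]; o=-R.T@V[:3,3]
    v,u=np.indices(D.shape); P=np.stack([(u-c["cx"])/f*D,-(v-c["cy"])/f*D,-D],-1); return P@R+o
E
python3 - <<'E'
from h import *
for n in("scene","top"):
    im,D=cams.get_image(n); cv2.imwrite(f"pics/{n}0.png",im[:,:,::-1]); np.savez(f"{n}0.npz",im=im,D=D)
    print(n,cams.calibration(n))
    for q in("holder","end_wall","mouth","jaw_tab","pin_knob","frame","potato","shaker","yeast_tub"):
        try: print(q,[(round(r["p"],2),np.round(np.array(r["location"])*[560,420],1),np.round(ray(n,*(np.array(r["location"])*[560,420]),{"jaw_tab":.045,"pin_knob":.065}.get(q,0)),3)) for r in cams.mark_of(n,q)[:4]])
        except Exception as e: print(q,e)
print(observe())
E
```

```text
pics
scene {'vertical_fov': 50.95121108305365, 'cx': 275.16563749140676, 'cy': 205.91890385233373, 'view': array([[-0.86786792, -0.4967916 ,  0.00184031,  0.45989925],
       [ 0.36885802, -0.64188461,  0.67225584, -0.30802759],
       [-0.33278979,  0.58410809,  0.74031662, -0.99908991],
       [ 0.        ,  0.        ,  0.        ,  1.        ]])}
holder [(0.73, array([249.6, 271.8]), array([0.549, 0.098, 0.   ])), (0.64, array([279. , 230.7]), array([ 0.55 , -0.057,  0.   ]))]
end_wall [(0.96, array([237.6, 286.8]), array([0.551, 0.15 , 0.   ]))]
mouth [(0.59, array([264.8, 252. ]), array([0.547, 0.025, 0.   ]))]
jaw_tab [(0.6, array([241.8, 254.4]), array([0.576, 0.088, 0.045]))]
pin_knob [(0.57, array([213.5, 239.3]), array([0.655, 0.096, 0.065]))]
frame [(0.91, array([310. , 184.1]), array([ 0.558, -0.262,  0.   ]))]
potato [(0.63, array([368.7, 169.3]), array([ 0.428, -0.413, -0.   ]))]
shaker [(0.57, array([281.3, 152.7]), array([ 0.704, -0.345,  0.   ]))]
yeast_tub [(0.76, array([243.7, 368. ]), array([0.428, 0.315, 0.   ]))]
top {'vertical_fov': 56.06462178706285, 'cx': 27
[... 1108 characters left out ...]
8576723e+01, -1.23341618e+01]), 'qvel': array([-0.08803264, -0.05828049,  0.00878731, -0.02584037,  0.05704217,
       -0.07710967]), 'joint_efforts': array([-1.55159298e-03, -4.48339355e+01, -2.31466520e+01, -3.21296247e-04,
        4.56642429e-04, -9.85705213e-06]), 'position': array([ 0.12151473, -0.53640555,  0.231317  ]), 'tool_rot': array([[ 9.75290706e-01,  2.20925415e-01, -2.25812926e-05],
       [ 2.20925415e-01, -9.75290706e-01, -1.21183297e-06],
       [-2.22910495e-05, -3.80689200e-06, -1.00000000e+00]]), 'ft_force': array([0.15915408, 0.86697095, 0.43771533]), 'wrist_torque': array([-0.00689252,  0.00263305, -0.03877966]), 'gripper_force': 0.0, 'grip_width': 0.08536455715006523}
```

View pics/top0.png

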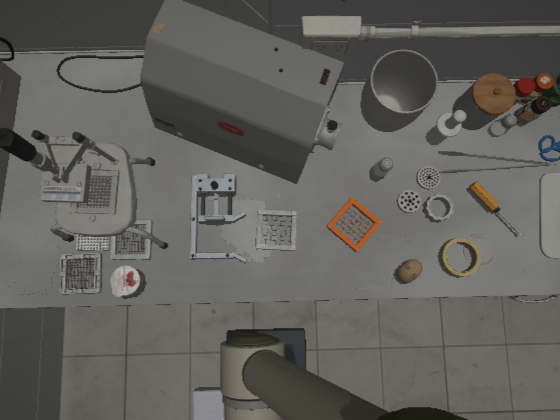

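View pics/scene0.png

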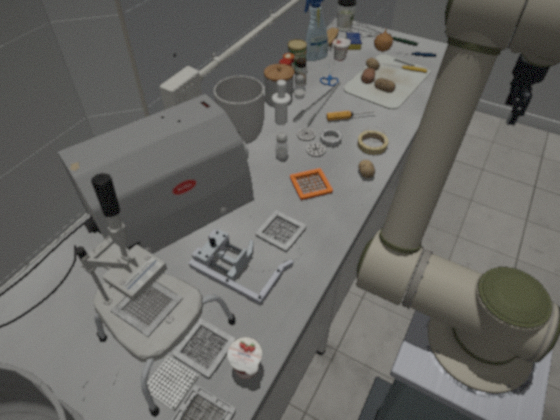

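Run:
```python
from h import *
d=np.load("top0.npz"); im,D=d["im"],d["D"]; P=cloud("top",D)
c=im[165:275,175:315]; cv2.imwrite("pics/crop0.png",cv2.resize(c,None,fx=5.4,fy=5.4,interpolation=cv2.INTER_CUBIC)[:,:,::-1])
Z=P[...,2]
print("table z",np.median(Z[215:240,305:325]),"D std",Z[215:240,305:325].std())
for n in("top",):
    for q in("frame","holder","jaw"):
        for r in cams.outline_of(n,q)[:2]:
            m=r["mask"]; v,u=np.nonzero(m)
            zz=.013 if q=="frame" else .02
            W=np.array([ray(n,a,b,zz)[:2] for a,b in zip(u,v)]).astype(np.float32)
            print(q,round(r["p"],2),m.sum(),cv2.minAreaRect(W*1000),u.min(),u.max(),v.min(),v.max())
# tall things near
Q=P[(D>0)]; 
for x0 in np.arange(.45,.8,.05):
    print(round(x0,2),[ (lambda s: round(float(np.percentile(s,98)),3) if len(s) else None)(Q[(Q[:,0]>x0)&(Q[:,0]<x0+.05)&(Q[:,1]>y0)&(Q[:,1]<y0+.05)][:,2]) for y0 in np.arange(-.25,.25,.05)])
# cheek, wall, tab edges
def box(zl,zh,xl,xh,yl,yh):
    m=(Z>zl)&(Z<zh)&(P[...,0]>xl)&(P[...,0]<xh)&(P[...,1]>yl)&(P[...,1]<yh); return P[m]
for nm,a in dict(cheek=(.014,.026,.46,.52,.05,.14),wall=(.014,.026,.50,.60,.13,.18),tab=(.05,.07,.54,.62,.05,.14),plate=(.03,.05,.62,.72,.03,.17),knob=(.058,.075,.62,.7,.05,.14)).items():
    B=box(*a); print(nm,len(B), np.round(np.median(B,0),4) if len(B) else '', cv2.minAreaRect((B[:,:2]*1000).astype(np.float32)) if len(B)>4 else '')
```

```text
table z 0.0009874855901053081 D std 0.04623640114264369
frame 0.97 858 ((549.8895263671875, -56.362693786621094), (107.58831024169922, 106.0039291381836), 85.96575927734375) 255 296 209 250
frame 0.89 892 ((558.580322265625, -259.7507019042969), (107.18102264404297, 107.48296356201172), 47.090858459472656) 327 379 197 250
holder 0.88 2164 ((584.9015502929688, 93.22628784179688), (234.2368621826172, 142.7582550048828), 0.4397716820240021) 190 246 172 261
jaw 0.96 591 ((612.0410766601562, 83.83540344238281), (119.06700134277344, 78.99049377441406), 88.72078704833984) 198 244 191 221
jaw 0.3 1996 ((584.8890380859375, 94.50237274169922), (229.00083923339844, 140.2058563232422), 0.4397360384464264) 190 245 173 260
0.45 [0.004, 0.005, 0.006, 0.015, 0.005, 0.022, 0.024, 0.024, 0.023, 0.005]
0.5 [0.017, 0.005, 0.015, 0.016, 0.016, 0.005, 0.005, 0.005, 0.023, 0.116]
0.55 [0.016, 0.013, 0.016, 0.016, 0.017, 0.028, 0.062, 0.062, 0.024, 0.004]
0.6 [0.015, 0.005, 0.005, 0.005, 0.012, 0.005, 0.045, 0.043, 0.024, 0.005]
0.65 [0.005, 0.005, 0.142, 0.102, 0.009, 0.045, 0.066, 0.066, 0.023, 0.005]
0.7 [0.005, 0.144, 0.22, 0.207, 0.181, 0.121, 0.045, 0.005, 0.005, 0.005]
0.75 [0.134, 0.25, 0.248, 0.237, 0.224, 0.211, 0.194, 0.141, 0.074, 0.005]
cheek 190 [0.4858 0.0923 0.0208] ((486.4609069824219, 94.97867584228516), (87.56324768066406, 12.95522403717041), 88.79096984863281)
wall 243 [0.5537 0.1562 0.021 ] ((550.8134765625, 148.48504638671875), (33.037235260009766, 99.19711303710938), 86.51068878173828)
tab 68 [0.5756 0.0942 0.0597] ((577.0398559570312, 97.62556457519531), (47.18955612182617, 8.103556632995605), 89.56895446777344)
plate 623 [0.6671 0.0929 0.0445] ((664.8414916992188, 97.29987335205078), (61.970035552978516, 100.90939331054688), 1.452911138534546)
knob 41 [0.6609 0.0977 0.065 ] ((660.866943359375, 96.44581604003906), (15.286457061767578, 16.25285530090332), 50.691932678222656)
```

View pics/crop0.png

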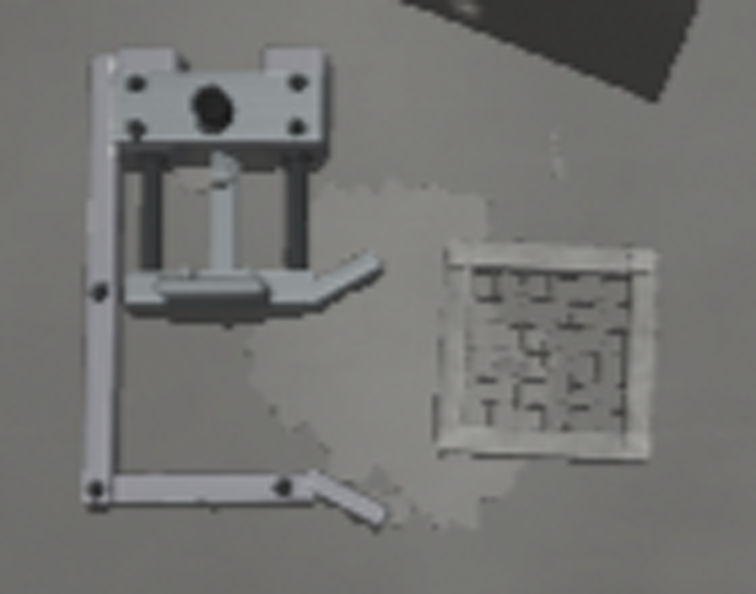

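The crop shows the silver wide-grid frame at about top pixel (276,230) and the open holder at about (218,230). Its end wall is at the left and the jaw tab at about (214,222). Frame candidates in the top picture are the silver one at (277,230), the orange one at (354,224), and the left ones at (131,240) and (80,273). I choose (277,230), which lies at the holder's open end and has the wide grid.

Emit:
{"method": "move_arm", "body": {
  "jaw": [0,0,0,0,0,0,0,0,0,0,0,0],
  "dp": [
    [2.8,-2.95,0.1],
    [2.8,-2.95,0.1],
    [2.8,-2.95,0.1],
    [2.8,-2.95,0.1],
    [2.8,-2.95,0.1],
    [2.8,-2.95,0.1],
    [2.8,-2.95,0.1],
    [2.8,-2.95,0.1],
    [2.8,-2.95,0.1],
    [2.8,-2.95,0.1],
    [2.8,-2.95,0.1],
    [2.8,-2.95,0.1]
  ],
  "turn": [
    [0,0,0],
    [0,0,0],
    [0,0,0],
    [0,0,0],
    [0,0,0],
    [0,0,0],
    [0,0,0],
    [0,0,0],
    [0,0,0],
    [0,0,0],
    [0,0,0],
    [0,0,0]
  ],
  "force": 60
}}

```text
time_s: 2.15
position: [0.3716, -0.115, 0.2196]
tool_rot: [[0.975, 0.221, 0.001], [0.221, -0.975, -0.001], [0.001, 0.001, -1.0]]
ft_force: [0.3, -0.4, -0.5]
grip_width: -0.0001
gripper_force: 0.0
```

Emit:
{"method": "move_arm", "body": {
  "jaw": [0,0,0,0,0,0,0,0,0,0,0,0],
  "dp": [
    [2.8,-2.95,0.2],
    [2.8,-2.95,0.2],
    [2.8,-2.95,0.2],
    [2.8,-2.95,0.2],
    [2.8,-2.95,0.2],
    [2.8,-2.95,0.2],
    [0,0,0],
    [0,0,0],
    [0,0,0],
    [0,0,0],
    [0,0,0],
    [0,0,0]
  ],
  "turn": [
    [0,0,0],
    [0,0,0],
    [0,0,0],
    [0,0,0],
    [0,0,0],
    [0,0,0],
    [0,0,-0.12],
    [0,0,-0.12],
    [0,0,-0.12],
    [0,0,-0.12],
    [0,0,-0.12],
    [0,0,-0.12]
  ]
}}

```text
time_s: 3.15
position: [0.4958, 0.0929, 0.2073]
tool_rot: [[0.583, 0.813, 0.0], [0.813, -0.583, -0.0], [0.0, 0.0, -1.0]]
ft_force: [-0.2, 1.0, 0.2]
grip_width: -0.0005
gripper_force: 0.0
```

Run:
```python
from h import *
d=np.load("top0.npz"); D=d["D"]; P=cloud("top",D); Z=P[...,2]
def fit(nm,zl,zh,xl,xh,yl,yh):
    B=P[(Z>zl)&(Z<zh)&(P[...,0]>xl)&(P[...,0]<xh)&(P[...,1]>yl)&(P[...,1]<yh)&(D>0)]
    vx,vy,x0,y0=cv2.fitLine((B[:,:2]*1000).astype(np.float32),cv2.DIST_HUBER,0,.01,.01).ravel()
    print(nm,len(B),np.degrees(np.arctan2(vy,vx)),x0,y0)
fit("cheek",.015,.026,.47,.50,.065,.145); fit("wall",.015,.026,.495,.64,.148,.166); fit("tab",.05,.07,.56,.6,.05,.14)
fit("jaw",.018,.03,.56,.6,.055,.14)
F=P[(Z>.008)&(Z<.02)&(P[...,0]>.47)&(P[...,0]<.63)&(P[...,1]>-.13)&(P[...,1]<.01)]
print("frame",cv2.minAreaRect((F[:,:2]*1000).astype(np.float32)),F.mean(0))
s=observe(); print(s["time_s"],s["position"],s["tool_rot"][:,0],s["ft_force"])
```

```text
cheek 166 88.78966 485.48682 104.3914
wall 317 -0.3409749 567.77106 156.33109
tab 68 89.60478 575.6193 96.71802
jaw 166 88.71604 584.7692 94.60963
frame ((548.6671752929688, -56.64752197265625), (102.86754608154297, 103.0365982055664), 85.78646087646484) [ 0.5486419  -0.05626297  0.01309023]
3.15 [0.49576381 0.09291458 0.20734236] [5.82579281e-01 8.12773881e-01 3.21014411e-05] [-0.18362025  1.01157493  0.15676862]
```

Emit:
{"method": "move_arm", "body": {
  "jaw": [0,0,0,0,0,0,0,0,0,0,0,0],
  "dp": [
    [0,0,0],
    [0,0,0],
    [0,0,0],
    [0,0,0],
    [0,0,0],
    [0.3,0.5,3.4],
    [0,0.5,3.4],
    [0,0.5,3.4],
    [0,0.5,3.4],
    [0,0.5,3.0],
    [0,0.5,0.4],
    [0,0.5,0]
  ],
  "turn": [
    [0,0,-0.121],
    [0,0,-0.121],
    [0,0,-0.121],
    [0,0,-0.121],
    [0,0,-0.121],
    [0,0,0],
    [0,0,0],
    [0,0,0],
    [0,0,0],
    [0,0,0],
    [0,0,0],
    [0,0,0]
  ]
}}

```text
time_s: 4.15
position: [0.5306, 0.095, 0.0364]
tool_rot: [[0.023, 1.0, -0.003], [1.0, -0.023, 0.0], [0.0, -0.003, -1.0]]
ft_force: [0.0, 0.8, 0.9]
grip_width: -0.0003
gripper_force: 0.0
```

Emit:
{"method": "move_arm", "body": {
  "jaw": [0,0,0,0,0,0,0,0],
  "dp": [
    [0,0.5,0],
    [0,0.5,0],
    [0,0.5,0],
    [0,0.5,0],
    [0,0.4,0],
    [0,0.4,0],
    [0,0.4,0],
    [0,0,0]
  ],
  "turn": [
    [0,0,0],
    [0,0,0],
    [0,0,0],
    [0,0,0],
    [0,0,0],
    [0,0,0],
    [0,0,0],
    [0,0,0]
  ]
}}

```text
time_s: 4.82
position: [0.5626, 0.0944, 0.0375]
tool_rot: [[0.023, 1.0, -0.001], [1.0, -0.023, 0.0], [0.0, -0.001, -1.0]]
ft_force: [-5.6, -0.0, 4.6]
grip_width: 0.0001
gripper_force: 2.4
```

Emit:
{"method": "move_arm", "body": {
  "jaw": [0,0,0,0,0,0,0,0,0,0],
  "dp": [
    [0,0.5,0],
    [0,0.5,0],
    [0,0.5,0],
    [0,0.5,0],
    [0,0.5,0],
    [0,0.5,0],
    [0,0.5,0],
    [0,0.3,0],
    [0,0,0],
    [0,0,0]
  ],
  "turn": [
    [0,0,0],
    [0,0,0],
    [0,0,0],
    [0,0,0],
    [0,0,0],
    [0,0,0],
    [0,0,0],
    [0,0,0],
    [0,0,0],
    [0,0,0]
  ]
}}

```text
time_s: 5.65
position: [0.5992, 0.0939, 0.0371]
tool_rot: [[0.023, 1.0, -0.004], [1.0, -0.023, 0.0], [0.0, -0.004, -1.0]]
ft_force: [-7.7, 1.3, 5.2]
grip_width: 0.0002
gripper_force: 4.3
```

Run:
```python
from h import *
im,D=cams.get_image("scene"); cv2.imwrite("pics/s1.png",cv2.resize(im[200:330,150:320],None,fx=4.5,fy=4.5,interpolation=cv2.INTER_CUBIC)[:,:,::-1])
print([ (r["p"],ray("scene",*(np.array(r["location"])*[560,420]),.065)) for r in cams.mark_of("scene","pin_knob")])
```

```text
[(0.6, array([0.66234912, 0.09304801, 0.065     ]))]
```

View pics/s1.png

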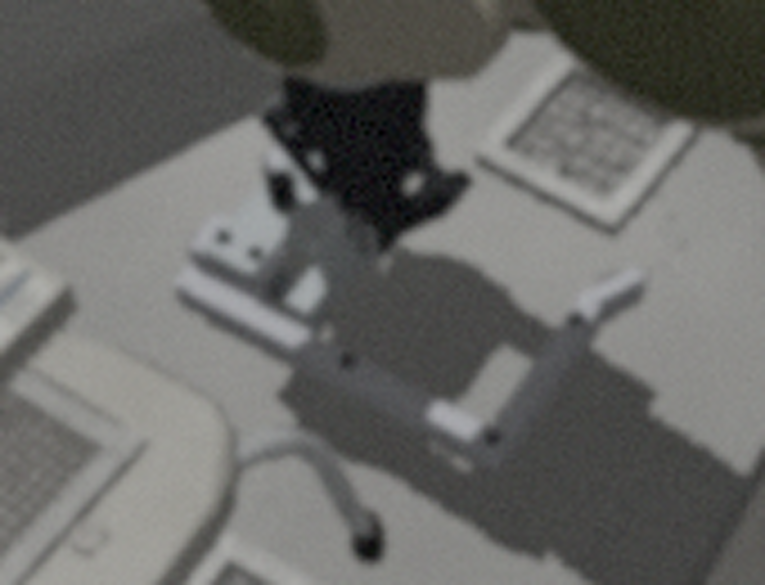

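The scene crop shows the fingers holding the tab well back at about crop (380,260) with the frame untouched. I'll push a little further and then release slowly.

Emit:
{"method": "move_arm", "body": {
  "jaw": [0,0,0,0,0,0,0,0,0,0,0],
  "dp": [
    [0,0.3,0],
    [0,0.2,0],
    [0,0,0],
    [0,-0.3,0],
    [0,-0.3,0],
    [0,-0.3,0],
    [0,-0.3,0],
    [0,-0.3,0],
    [0,-0.3,0],
    [0,-0.3,0],
    [0,0,0]
  ],
  "turn": [
    [0,0,0],
    [0,0,0],
    [0,0,0],
    [0,0,0],
    [0,0,0],
    [0,0,0],
    [0,0,0],
    [0,0,0],
    [0,0,0],
    [0,0,0],
    [0,0,0]
  ]
}}

```text
time_s: 6.67
position: [0.5846, 0.0938, 0.0374]
tool_rot: [[0.023, 1.0, 0.0], [1.0, -0.023, -0.0], [-0.0, 0.0, -1.0]]
ft_force: [-0.4, -0.3, -0.1]
grip_width: 0.0001
gripper_force: 0.0
```

Emit:
{"method": "move_arm", "body": {
  "jaw": [0,0,0,0,2,4.5,4.5,4.5,4.5,4.5,4.5,4.5],
  "dp": [
    [0,-1.0,0],
    [0,-1.0,-1],
    [0,-0.2,-4],
    [0,0,-3],
    [-3,-0.2,0],
    [-3,-0.2,0],
    [-3,-0.2,0],
    [-3,-0.2,0],
    [-3,-0.2,0],
    [-3,-0.1,0],
    [-3,-0.1,0],
    [-3,0,0]
  ],
  "turn": [
    [0,0,0],
    [0,0,0],
    [0,0,0],
    [0,0,0],
    [0,0,0],
    [0,0,0],
    [0,0,0],
    [0,0,0],
    [0,0,0],
    [0,0,0],
    [0,0,0],
    [0,0,0]
  ]
}}

```text
time_s: 7.67
position: [0.5452, -0.147, 0.1175]
tool_rot: [[0.023, 1.0, 0.001], [1.0, -0.023, -0.0], [-0.0, 0.001, -1.0]]
ft_force: [0.8, -0.2, 0.2]
grip_width: 0.045
gripper_force: 0.0
```

Run:
```python
from h import *
im,D=cams.get_image("top"); cv2.imwrite("pics/t2.png",cv2.resize(im[165:275,175:315],None,fx=5.4,fy=5.4,interpolation=cv2.INTER_CUBIC)[:,:,::-1])
P=cloud("top",D);Z=P[...,2]
B=P[(Z>.05)&(Z<.064)&(P[...,0]>.56)&(P[...,0]<.64)&(P[...,1]>.05)&(P[...,1]<.14)]
print("tab",len(B),np.median(B,0)); print(observe()["position"],observe()["grip_width"])
```

```text
tab 74 [0.60968379 0.09683817 0.05941884]
[ 0.54554459 -0.15202032  0.11743536] 0.044908189944153146
```

View pics/t2.png

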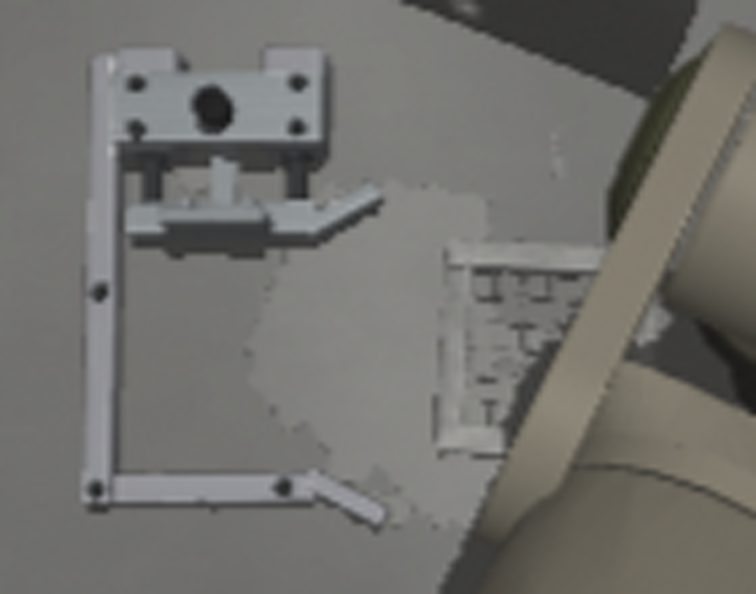

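The jaw is latched: the tab has moved back 34 mm, now at crop (215,225), and the frame has not moved. Next I lower behind the frame.

Emit:
{"method": "move_arm", "body": {
  "jaw": [4.5,4.5,4.5,4.5,4.5,4.5],
  "dp": [
    [0,0.1,3.5],
    [0,0.1,3.5],
    [0,0,3],
    [0,0,0.7],
    [0,0,0.5],
    [0,0,0]
  ],
  "turn": [
    [0,0,0],
    [0,0,0],
    [0,0,0],
    [0,0,0],
    [0,0,0],
    [0,0,0]
  ]
}}

```text
time_s: 8.22
position: [0.5477, -0.1455, 0.0056]
tool_rot: [[0.023, 1.0, 0.0], [1.0, -0.023, -0.0], [-0.0, 0.0, -1.0]]
ft_force: [0.8, -0.1, 0.3]
grip_width: 0.0453
gripper_force: 0.0
```

Emit:
{"method": "move_arm", "body": {
  "jaw": [4.5,4.5,4.5,4.5,4.5,4.5],
  "dp": [
    [0,0,0.1],
    [0.5,0,0],
    [0.5,0,0],
    [0.5,0,0],
    [0.5,0,0],
    [0,0,0]
  ],
  "turn": [
    [0,0,0],
    [0,0,0],
    [0,0,0],
    [0,0,0],
    [0,0,0],
    [0,0,0]
  ]
}}

```text
time_s: 8.72
position: [0.5478, -0.1242, 0.0047]
tool_rot: [[0.022, 1.0, 0.0], [1.0, -0.022, 0.0], [0.0, 0.0, -1.0]]
ft_force: [-0.7, 0.2, -1.2]
grip_width: 0.045
gripper_force: 0.0
```

Emit:
{"method": "move_arm", "body": {
  "jaw": [4.5,4.5,4.5,4.5,4.5,4.5,4.5,4.5,4.5,4.5],
  "dp": [
    [0.5,0,0.1],
    [0.6,0,0],
    [0.6,0,0],
    [0.6,0,0],
    [0.6,0,0],
    [0.6,0,0],
    [0.6,0,0],
    [0.6,0,0],
    [0.6,0,0],
    [0,0,0]
  ],
  "turn": [
    [0,0,0],
    [0,0,0],
    [0,0,0],
    [0,0,0],
    [0,0,0],
    [0,0,0],
    [0,0,0],
    [0,0,0],
    [0,0,0],
    [0,0,0]
  ]
}}

```text
time_s: 9.55
position: [0.5488, -0.0711, 0.0033]
tool_rot: [[0.022, 1.0, -0.0], [1.0, -0.022, 0.001], [0.001, -0.0, -1.0]]
ft_force: [0.0, -0.1, -1.0]
grip_width: 0.0449
gripper_force: 0.0
```

Run:
```python
from h import *
im,D=cams.get_image("scene"); cv2.imwrite("pics/s3.png",cv2.resize(im[180:320,170:340],None,fx=4.2,fy=4.2,interpolation=cv2.INTER_CUBIC)[:,:,::-1])
for n in("scene","top"):
    if n=="top": cams.get_image(n)
    print(n,[(r["p"],ray(n,*(np.array(r["location"])*[560,420]))) for r in cams.mark_of(n,"frame")[:2]])
print(observe()["position"],observe()["ft_force"])
```

```text
scene [(0.83, array([ 0.54657347, -0.00706905,  0.        ])), (0.65, array([ 0.55740334, -0.26533167,  0.        ]))]
top [(0.8, array([ 0.55518061, -0.26389213,  0.        ]))]
[ 0.54879737 -0.0723498   0.00316172] [ 0.29688133  0.37634063 -0.40064721]
```

View pics/s3.png

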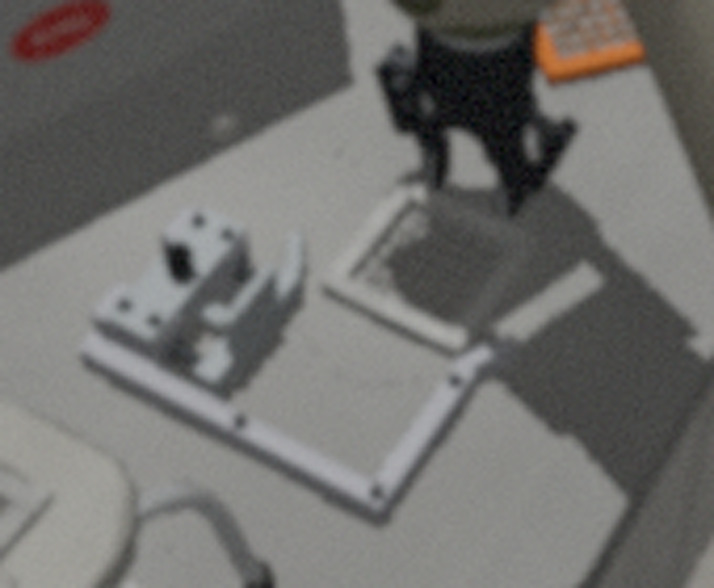

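The crop shows the frame squared against both fingertips and at the mouth, about crop (425,270), in line with the opening. Continue.

Emit:
{"method": "move_arm", "body": {
  "jaw": [4.5,4.5,4.5,4.5,4.5,4.5,4.5,4.5,4.5,4.5,4.5,4.5],
  "dp": [
    [0.6,0,0],
    [0.6,0,0],
    [0.6,0,0],
    [0.6,0,0],
    [0.6,0,0],
    [0.6,0,0],
    [0.6,0,0],
    [0.6,0,0],
    [0.6,0,0],
    [0.6,0,0],
    [0.6,0,0],
    [0,0,0]
  ],
  "turn": [
    [0,0,0],
    [0,0,0],
    [0,0,0],
    [0,0,0],
    [0,0,0],
    [0,0,0],
    [0,0,0],
    [0,0,0],
    [0,0,0],
    [0,0,0],
    [0,0,0],
    [0,0,0]
  ]
}}

```text
time_s: 10.75
position: [0.5504, -0.0053, 0.0034]
tool_rot: [[0.022, 1.0, 0.0], [1.0, -0.022, 0.0], [0.0, 0.0, -1.0]]
ft_force: [-0.1, -0.2, 0.6]
grip_width: 0.0454
gripper_force: 0.0
```

Emit:
{"method": "move_arm", "body": {
  "jaw": [4.5,4.5,4.5,4.5,4.5,4.5,4.5,4.5],
  "dp": [
    [0.5,0,0],
    [0.5,0,0],
    [0.5,0,0],
    [0.4,0,0],
    [0.4,0,0],
    [0.4,0,0],
    [0.3,0,0],
    [0,0,0]
  ],
  "turn": [
    [0,0,0],
    [0,0,0],
    [0,0,0],
    [0,0,0],
    [0,0,0],
    [0,0,0],
    [0,0,0],
    [0,0,0]
  ]
}}

```text
time_s: 11.42
position: [0.5511, 0.0242, 0.0033]
tool_rot: [[0.023, 1.0, 0.0], [1.0, -0.023, 0.0], [0.0, 0.0, -1.0]]
ft_force: [-0.3, -0.6, 0.6]
grip_width: 0.0448
gripper_force: 0.0
```

Emit:
{"method": "move_arm", "body": {
  "jaw": [4.5,4.5,4.5,4.5,4.5,4.5],
  "dp": [
    [0.2,0,0],
    [0.2,0,0],
    [0.2,0,0],
    [0.2,0,0],
    [0.2,0,0],
    [0,0,0]
  ],
  "turn": [
    [0,0,0],
    [0,0,0],
    [0,0,0],
    [0,0,0],
    [0,0,0],
    [0,0,0]
  ]
}}

```text
time_s: 11.92
position: [0.5513, 0.034, 0.0033]
tool_rot: [[0.023, 1.0, -0.0], [1.0, -0.023, 0.0], [0.0, -0.0, -1.0]]
ft_force: [-0.1, -0.5, -0.5]
grip_width: 0.045
gripper_force: 0.0
```

Run:
```python
from h import *
im,D=cams.get_image("scene"); cv2.imwrite("pics/s4.png",cv2.resize(im[200:320,170:320],None,fx=4.8,fy=4.8,interpolation=cv2.INTER_CUBIC)[:,:,::-1])
print([(r["p"],ray("scene",*(np.array(r["location"])*[560,420]))) for r in cams.mark_of("scene","frame")[:2]])
print(observe()["position"],observe()["ft_force"])
```

```text
[(0.7, array([0.54973985, 0.10112407, 0.        ]))]
[0.55133889 0.03376384 0.00329436] [-0.29714218 -0.57450328 -0.35952659]
```

View pics/s4.png

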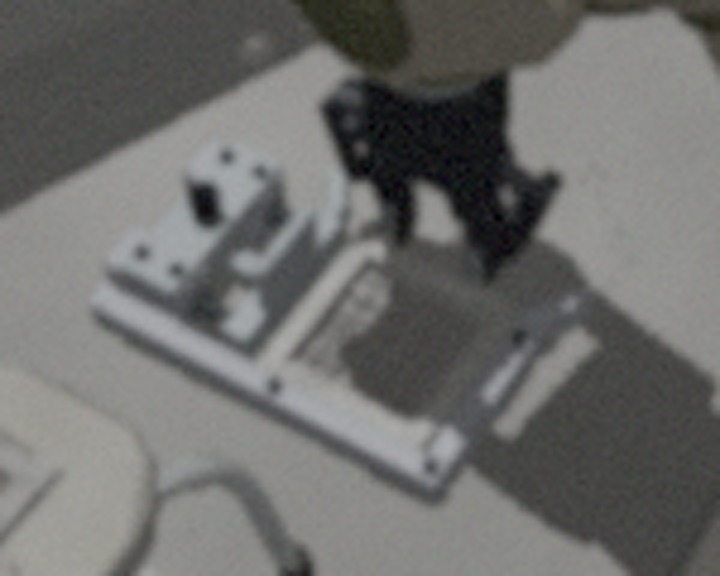

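The frame is nearly at the wall, its edge running along crop (270,365) to (430,440). Next I push on in small steps until the force rises.

Emit:
{"method": "move_arm", "body": {
  "jaw": [4.5,4.5,4.5,4.5],
  "dp": [
    [0.1,0,0],
    [0.1,0,0],
    [0.1,0,0],
    [0,0,0]
  ],
  "turn": [
    [0,0,0],
    [0,0,0],
    [0,0,0],
    [0,0,0]
  ]
}}

```text
time_s: 12.35
position: [0.5521, 0.0357, 0.0035]
tool_rot: [[0.022, 1.0, 0.001], [1.0, -0.022, -0.002], [-0.002, 0.002, -1.0]]
ft_force: [0.9, -5.6, -0.7]
grip_width: 0.0451
gripper_force: 2.9
```

Emit:
{"method": "move_arm", "body": {
  "jaw": [4.5,4.5,4.5,4.5],
  "dp": [
    [0.1,0,0],
    [0.1,0,0],
    [0,0,0],
    [0,0,0]
  ],
  "turn": [
    [0,0,0],
    [0,0,0],
    [0,0,0],
    [0,0,0]
  ]
}}

```text
time_s: 12.68
position: [0.5524, 0.0361, 0.0036]
tool_rot: [[0.022, 1.0, 0.002], [1.0, -0.022, -0.004], [-0.004, 0.002, -1.0]]
ft_force: [1.4, -16.3, -0.9]
grip_width: 0.0451
gripper_force: 7.7
```

Emit:
{"method": "move_arm", "body": {
  "jaw": [4.5,4.5,4.5,4.5,4.5,4.5,4.5,4.5,4.5,4.5,4.5],
  "dp": [
    [-0.3,0,0],
    [-0.7,0,0],
    [-2,0,0],
    [-2,0,0],
    [0,0,-3],
    [0,0,-4],
    [-2,-2,-3],
    [-2,-3,-2],
    [-2,-3,-2],
    [-2,-3,0],
    [0,0,0]
  ],
  "turn": [
    [0,0,0],
    [0,0,0],
    [0,0,0],
    [0,0,0],
    [0,0,0],
    [0,0,0],
    [0,0,0],
    [0,0,0],
    [0,0,0],
    [0,0,0],
    [0,0,0]
  ]
}}

```text
time_s: 13.6
position: [0.4347, -0.0905, 0.1442]
tool_rot: [[0.026, 1.0, -0.001], [1.0, -0.026, -0.0], [-0.0, -0.001, -1.0]]
ft_force: [1.4, -0.4, 0.7]
grip_width: 0.0448
gripper_force: 0.0
```

Run:
```python
from h import *
im,D=cams.get_image("top"); cv2.imwrite("pics/t5.png",cv2.resize(im[165:275,175:315],None,fx=5.4,fy=5.4,interpolation=cv2.INTER_CUBIC)[:,:,::-1])
P=cloud("top",D);Z=P[...,2]
F=P[(Z>.009)&(Z<.0165)&(P[...,0]>.497)&(P[...,0]<.603)&(P[...,1]>.03)&(P[...,1]<.147)]
print("frame",len(F),cv2.minAreaRect((F[:,:2]*1000).astype(np.float32)))
T=P[(Z>.05)&(Z<.064)&(P[...,0]>.56)&(P[...,0]<.64)&(P[...,1]>.05)&(P[...,1]<.14)]; print("tab",np.median(T,0))
for q in("potato","shaker","yeast_tub"): print(q,[(r["p"],ray("top",*(np.array(r["location"])*[560,420]))) for r in cams.mark_of("top",q)[:1]])
print(observe()["position"],observe()["ft_force"],observe()["time_s"])
```

```text
frame 752 ((549.4329223632812, 97.45915222167969), (97.23283386230469, 102.45208740234375), 89.4717025756836)
tab [0.6100534  0.09640359 0.05963382]
potato [(0.78, array([ 0.43192344, -0.39028283,  0.        ]))]
shaker [(0.55, array([ 0.70313864, -0.33823328,  0.        ]))]
yeast_tub [(0.66, array([0.43360147, 0.31262956, 0.        ]))]
[ 0.43901567 -0.08874018  0.14325814] [-0.37708565  0.54814052  0.01477083] 13.8
```

View pics/t5.png

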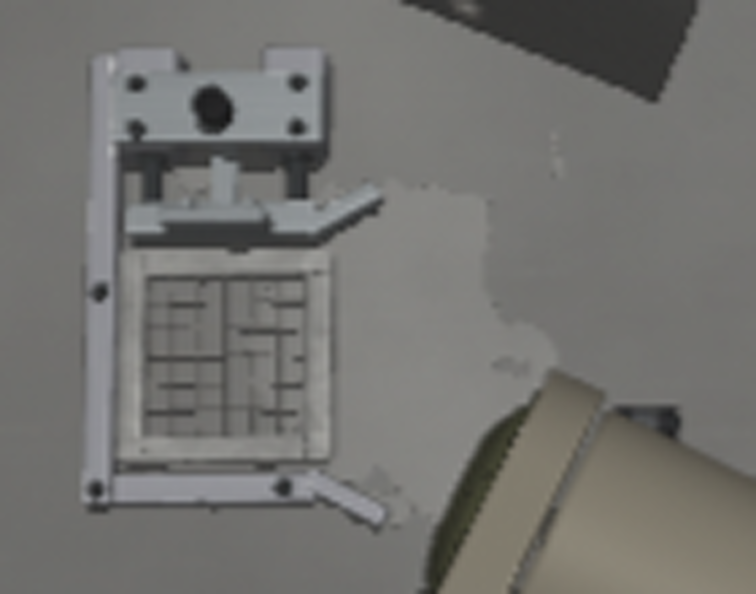

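The frame sits square in the nest at crop (225,355) and lies against the end wall at column 118. The jaw is latched at row 225 and the arm is clear of everything.

```bash
python3 -c "
from rig import ticket
print(ticket.close_job())"
```

```text
the job is handed in; nothing more can be done
None
```

The jaw is latched on its stop pin (34 mm open), the blade frame is in the holder against the end wall, the potato, shaker and tub were not touched, and the job is handed in at about 14 s.

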